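Clear and reverse the ink grinder

TASK

The ink grinder was stopped because a stone seal is standing on its front ledge, between the left trip dog and the reversing lever. First take the seal off and stand it upright on the desk close beside the round seal-paste tin (within a hand's breadth), then throw the reversing lever by hand: push its roller sideways from left to right until the lever snaps over and stays there, so that the table will run back the other way. Go gently on the machine (never force the lever against its stop) and leave the other things on the desk where they are.

Things in the scene. Friction and masses are not known exactly. Their poses are not given: they have to be found in the camera images.
- ink_grinder: Bench ink grinder, fixed: grey base plate 226 mm (x) by 330 mm (y), its flat top 22 mm above the desk; on the robot's side it is an open ledge, x = -98 to -9 mm; behind, a locked sliding table carries an ink stone. Origin on the desk, 98 mm behind the base's front edge, mid-length; x to the back, y left along the ledge, z up. Highest part: ink stick, 141 mm, at x = +60 mm. Pressing any part with over 30 N is too hard.
- roller_track (a point): Fixed point on the grinder, axes as the grinder's, 97 mm above the desk: middle of the line along y on which the reversing lever's roller centre lies at the start. The switch is clamped somewhere along a slot, so the roller centre is anywhere up to 25 mm to either side (y) of this point: not reported, find it by sight or touch. Switch housing: 17 to 52 mm behind (x), top 69 mm above the desk.
- reversing_lever (a joint): Lever angle, rad: 0 = resting 30 deg to the left (start), 0.52 upright, 1.05 = thrown, resting 30 deg to the right. It swings in the grinder's y-z plane; shaft 58 mm above the desk, arm 45 mm, black roller 18 mm across, 8 mm wide. It takes about 6 N at the roller to start; resistance fades to nothing at upright, then its spring snaps it to a hard stop, where it stays.
- left_dog_face (a point): Middle of the face, towards the seal and lever, of the left trip dog: a dark steel finger reaching forward over the ledge from the sliding table, 14 mm thick in y, its nose 26 mm wide (x) from 62 to 108 mm above the desk; rigid. Axes as the grinder's; seal and lever lie on its -y side. This point is 85 mm above the desk, in the roller's plane. The seal's near side is 8 to 50 mm from it. A second dog faces it 214 mm farther right.
- stone_seal_center (a point): Centre of the tall plain grey-green stone seal, a square pillar 24 x 24 x 55 mm, 55 to 90 g, standing upright on the machine's ledge between the left trip dog and the lever. The point lies half-way up (27.5 mm above its foot); z along its length, x and y square to its sides. A smaller brown seal with a round knob on top stands elsewhere on the desk and is not meant.
- paste_tin: Closed round seal-paste tin, 69 mm across, 22 mm high, lying on the desk between the paper trimmer and the open brush case. Origin: centre of its underside. The desk on its robot side is clear for 100 mm, 60 mm to either side.
- water_dropper: White porcelain water dropper, 55 x 69 x 34 mm, on the desk; leave it alone. Origin: centre of its underside.
- ink_bottle: Dark ink bottle with a spout, 48 mm across, 128 mm high, on the desk; leave it alone. Origin: centre of its underside.
Not all that is in view belongs to the job. There is more than one size of the paste_tin; the one meant has the size given above.

How it is judged:
By the outcome, as a careful person would: the job done as asked, in the order asked, and still so for the second after the job is handed in, with the robot touching nothing.
It also fails if it takes over 54 s, if anything falls off the work surface, if the arm or the gripper's body presses on something with over 40 N, if the wrist force passes 120 N, or if a joint passes its speed limit or range.

ROBOT

A 6-joint arm with a two-finger parallel gripper is mounted at the origin on a cart in front of the work surface, level with it; the furniture and walls round the work are solid. World frame = base frame: x ahead of the robot, y to its left, z up, the work surface at z = 0. Lengths are in m, angles in degrees, forces in N, time in s.
With the tool pointing down it reaches from about 0.35 to 0.85 m from the base axis. Payload 8.1 kg.
Tool frame: the origin (TCP) lies at the very end of the fingers, on their centre line; the grasp point (between the pads) lies 19 mm behind it; z points along the fingers, y is the line along which they close (so a half turn about z gives the same grasp; the last joint's range is limited). The gripper opens to 85 mm and grips with 20 to 120 N. Pads are 22 mm wide; open, the fingers measure 114 mm over their backs; the gripper's body (76 mm by 85 mm) begins 54 mm behind the grasp point. The pads swing forward as they close: fully open they stand 13 mm farther back than shut.
Start: joints at [-70.382, 7.471, 85.268, -0, 87.261, -4.893], TCP at [0.249, -0.546, 0.231] pointing down, gripper open.
Joint ranges: [-169.43, 169.43], [-51.17, 129.36], [1.28, 143.12], [-76.62, 256.62], [0, 156.53], [-152.29, 152.29]. Speed limits (degrees/s): [136.94, 136.94, 159.86, 180, 180, 180].

INTERFACE

Orientations are given as [roll, pitch, yaw] about the fixed x, y, z axes, in that order (R = Rz(yaw) Ry(pitch) Rx(roll)).
In Python, from station import manip gives the robot as it stands.
- The arm moves only by the tool apply_moves, never from a script. Its arguments are lists of equal length, an entry for each row: "xyz": the shift along the tool's x, y, z in cm, a list of three; "spin": the turn about the tool's z in degrees; "hand": the gripper's target within -1 to 1 (fully open at 1, half-way at 0, shut at -1). In form: {"xyz": [[dx, dy, dz], ...], "spin": [spin, ...], "hand": [hand, ...]}. A call has 1 to 8 rows; each row shifts and turns the commanded pose from where the row before left it, along the tool's axes as they then stand; what a row does not reach is not made up. A row lasts 1/12 s, in which the tool goes at most 41.7 mm and 7.16 degrees, less where a joint would pass 70% of its speed; a pose out of reach is approached as far as the arm can. A call with a gripper value outside its range is refused whole. The fingers move at their own pace and stop on an object; the grip force is fixed at half the most. Time passes only in rows, so rows that do not move let the fingers close. It gives the time, the measured TCP pose, the force, the opening and the grip force at its end, in the units of the state.
- manip.sense(): the state, without advancing time (a new reading comes with each control period).
- manip.capture(name): name is "scene" or "top" or "wrist"; returns the picture (480x640x3 uint8, red, green, blue); there is no depth.
- manip.calibration(name): a dict with "mtx" (3x3 intrinsics, pixels), "position" and "attitude" of the camera in the world. Camera axes: x right, y up, looking along -z (the intrinsics and any distortion apply to the point x, -y, -z); pixel columns grow to the right and rows downward; lengths in m; the calibration is good to about 2 mm. The wrist camera is an equidistant fisheye: a pixel r from the principal point sees the ray r / f radians off the axis. A picture is of the moment at which its call begins: read the wrist's pose just before it. calibration takes no time and is no camera call; for the wrist camera it gives the pose at the moment of the call.
- manip.job_done(): hands the job in; it is judged then, once.
The state is a dict: "time": time; "joints": joint angles; "qvel": joint speeds; "tau": joint torques, N m; "ee_pos": TCP position; "eef_rot": TCP orientation; "ft_force": force on the tool from outside, world axes, zero at the start; "torque": the same for the moment, N m; "finger_gap": finger opening in m; "gripper_force": force on a finger pad.
Only numpy, scipy, OpenCV 4.12 (cv2) and the standard library are available. Lean on these libraries where they do the work, as an engineer would, in place of code of your own. Each camera call takes 0.05 s, during which the arm holds its last target. There are 200 camera calls.

## Working session

There is one attempt and no reset: what is moved stays moved. The work goes in short steps, Python scripts to look and compute and a tool call to move; the robot and the scene stay as the last step left them, time stands still between calls to the robot, and variables do not carry over. Pictures are saved under pics/ and viewed, at most 10 in all, crops included, and the job is handed in when it is done.

Besides the shell and the picture viewer there is one more tool, called after ">>>" as name(argument=value, ...), one argument or row to a line, values as JSON. apply_moves: Moves the arm, as the interface text tells. Its arguments: {"type":"object","properties":{"xyz":{"type":"array"},"spin":{"type":"array"},"hand":{"type":"array"}},"required":["xyz","spin","hand"]}

```bash
mkdir -p pics; ls
python3 - <<'E'
from station import manip
import cv2
print(manip.sense())
for n in("scene","top"):
    c=manip.calibration(n);print(n,c)
    cv2.imwrite(f"pics/{n}0.png",manip.capture(n)[:,:,::-1])
E
```

```text
pics
{'time': 0.0, 'joints': array([-7.03817464e+01,  7.51681096e+00,  8.53307613e+01,  4.11854828e-04,
        8.72644070e+01, -4.89349746e+00]), 'qvel': array([-0.03238857, -0.00430046,  0.03603987, -0.06141194,  0.04173851,
        0.0159324 ]), 'tau': array([-4.28519168e-03, -5.69410729e+01, -5.00549805e+01, -4.15692548e-04,
        1.49522029e-02,  2.70142164e-05]), 'ee_pos': array([ 0.24875066, -0.54536793,  0.23021252]), 'eef_rot': array([-1.79888464e+02, -9.96210545e-03,  2.45117213e+01]), 'ft_force': array([-0.81788727,  0.42874454,  0.26555717]), 'torque': array([-0.03166719,  0.05318862, -0.02886118]), 'gripper_force': 0.0, 'finger_gap': 0.08533842914970388}
scene {'mtx': array([[558.92027328,   0.        , 322.47492272],
       [  0.        , 558.92027328, 237.78010441],
       [  0.        ,   0.        ,   1.        ]]), 'position': array([-0.14341062,  0.82239407,  0.91129635]), 'attitude': array([  52.90027543,    1.33784165, -136.12374751])}
top {'mtx': array([[446.3913153 ,   0.        , 328.01076703],
       [  0.        , 446.3913153 , 238.85586661],
       [  0.        ,   0.        ,   1.        ]]), 'position': array([0.55323205, 0.03138481, 1.08071437]), 'attitude': array([  4.47512163,   0.86739681, -89.29424157])}
```

View pics/scene0.png

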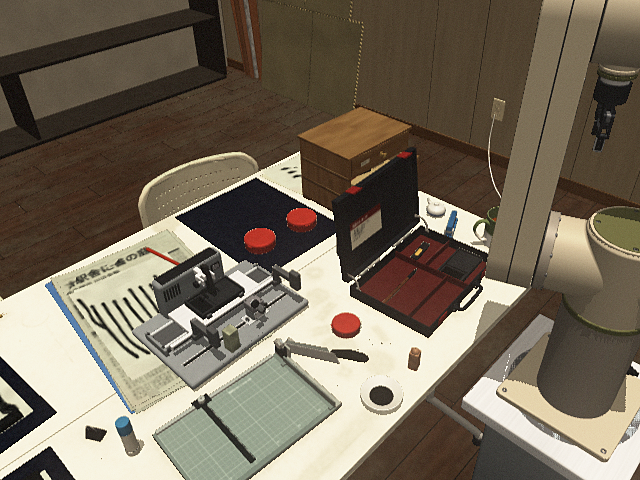

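View pics/top0.png

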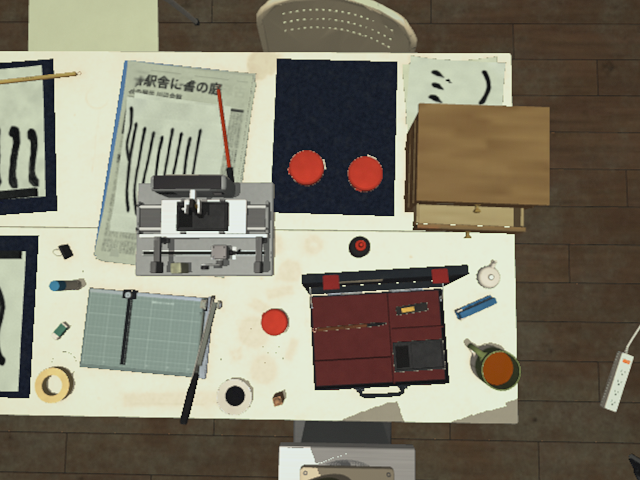

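The top view shows three red tins: (275,322), between the trimmer and the case, and two bigger ones on the blue mat at (307,168) and (365,173). The first fits the description. The grinder is at about (205,230), with the grey-green seal at (177,267) on its ledge and the lever near (221,255). I'll confirm these in an enlarged crop.

```bash
cat > h.py <<'E'
import numpy as np, cv2
from scipy.spatial.transform import Rotation as R
from station import manip
def ray(n,u,v):
    c=manip.calibration(n);K=c["mtx"]
    x,y=(u-K[0,2])/K[0,0],(v-K[1,2])/K[1,1]
    return c["position"],R.from_euler("xyz",c["attitude"],degrees=True).apply([x,-y,-1])
def atz(n,u,v,z):
    p,d=ray(n,u,v);return p+d*(z-p[2])/d[2]
def tri(uv1,uv2):
    p,d=ray("scene",*uv1);q,e=ray("top",*uv2)
    s=np.linalg.lstsq(np.c_[d,-e],q-p,rcond=None)[0]
    a,b=p+s[0]*d,q+s[1]*e;return (a+b)/2,np.linalg.norm(a-b)
def proj(n,P):
    c=manip.calibration(n);K=c["mtx"]
    q=R.from_euler("xyz",c["attitude"],degrees=True).inv().apply(np.array(P)-c["position"])
    return K[0,2]-K[0,0]*q[...,0]/q[...,2], K[1,2]+K[1,1]*q[...,1]/q[...,2]
E
python3 - <<'E'
from h import *
s=cv2.imread("pics/scene0.png");t=cv2.imread("pics/top0.png")
a=cv2.resize(s[250:390,130:320],None,fx=4,fy=4,interpolation=cv2.INTER_CUBIC)
b=cv2.resize(t[170:340,125:295],None,fx=3.5,fy=3.5,interpolation=cv2.INTER_CUBIC)
cv2.imwrite("pics/sc.png",a);cv2.imwrite("pics/tc.png",b)
for n,im in(("top",t),):
    m=((im[...,2]>150)&(im[...,1]<80)).astype(np.uint8)
    k,l,st,ce=cv2.connectedComponentsWithStats(m)
    for i in range(1,k):
        if st[i,4]>150: print(n,st[i],ce[i],atz(n,*ce[i],.022), 2*np.sqrt(st[i,4]/np.pi)/446*1.06)
E
```

```text
top [289 151  34  33 865] [305.92947977 167.00809249] [0.80907769 0.10382433 0.022     ] 0.07887404603834587
top [348 157  34  34 878] [364.88268793 173.14350797] [ 0.79532338 -0.03825695  0.022     ] 0.07946453087102166
top [262 310  25  25 504] [273.70436508 321.88492063] [0.43882861 0.17361664 0.022     ] 0.06020621623834221
```

View pics/sc.png

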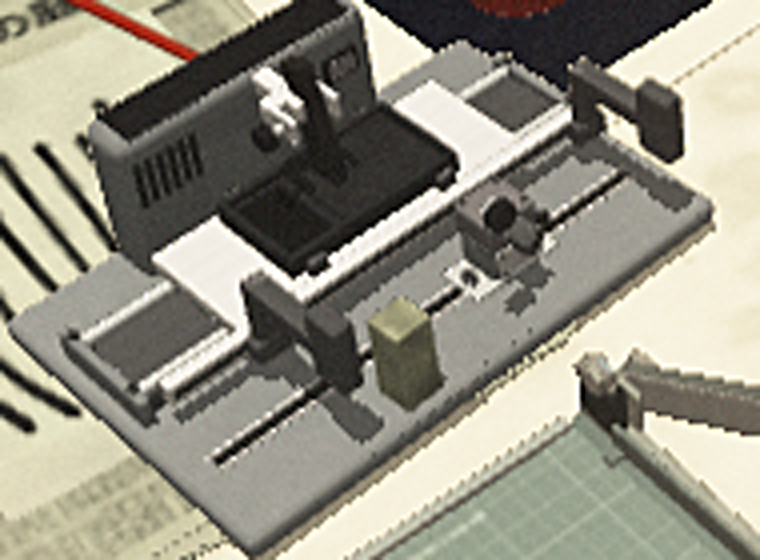

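View pics/tc.png

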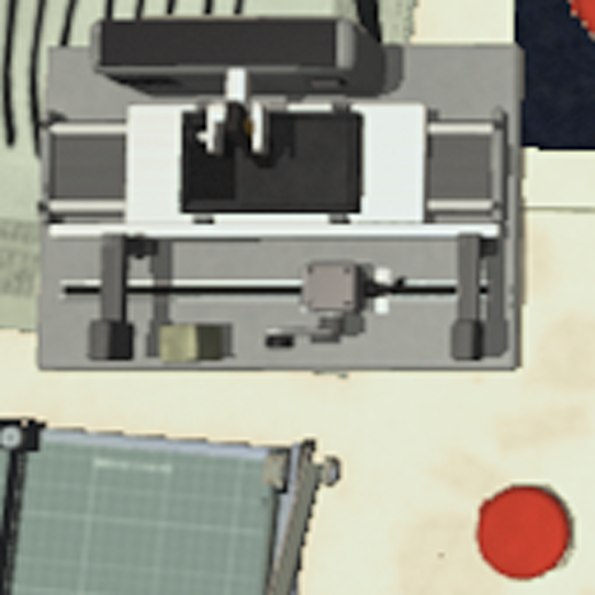

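The tin at top pixel (274,322) measures about 60–69 mm and lies between the trimmer and the case, so it is the one meant; the other two are about 20 mm bigger. In the crops, the seal's top face centre is at scene crop (400,317) and top crop (178,343). The roller is the black disc at scene crop (498,210) and top crop (280,340), leaning left. The left dog nose is at top crop (110,338).

Run:
```python
from h import *
S=lambda u,v:(130+u/4-.4,250+v/4-.4)
T=lambda u,v:(125+u/3.5-.4,170+v/3.5-.4)
print("corners",atz("top",*T(38,369),.022),atz("top",*T(522,369),.022),atz("top",*T(522,45),.022))
print("scene front right",atz("scene",*S(713,212),.022),"front left",atz("scene",*S(245,552),.022))
print("seal tri",tri(S(400,317),T(178,343)),atz("scene",*S(400,317),.077),atz("top",*T(178,343),.077))
print("seal foot near corner scene",atz("scene",*S(410,408),.022))
print("roller",tri(S(498,210),T(280,340)),atz("scene",*S(498,210),.097),atz("top",*T(280,340),.097))
print("dog face top edge",atz("top",*T(130,338),.108))
for n,p in(("bottle",(360,247)),("dropper",(488,273))): print(n,atz("top",*p,.05))
print("trimmer handle", atz("top",216,303,.03), atz("top",190,400,.03), atz("top",*T(275,465),.02))
print("brown seal",atz("top",279,397,.03),"ring",atz("top",235,396,.02))
```

```text
corners [0.54445766 0.50562182 0.022     ] [0.5485328  0.17592033 0.022     ] [0.77062774 0.18076759 0.022     ]
scene front right [0.54110919 0.18877377 0.022     ] front left [0.54081903 0.5132997  0.022     ]
seal tri (array([0.56263913, 0.39088298, 0.07682739]), np.float64(0.00026876325270793616)) [0.56237094 0.3908994  0.077     ] [0.56273197 0.39092299 0.077     ]
seal foot near corner scene [0.55374236 0.39977532 0.022     ]
roller (array([0.56556079, 0.31882248, 0.09930671]), np.float64(0.00104588424486473)) [0.56804204 0.31767762 0.097     ] [0.56521546 0.31911438 0.097     ]
dog face top edge [0.56519144 0.41010271 0.108     ]
bottle [ 0.6156614  -0.02616525  0.05      ]
dropper [ 0.55936297 -0.31940163  0.05      ]
trimmer handle [0.48155846 0.30899604 0.03      ] [0.25887342 0.3621082  0.03      ] [0.48174524 0.34216488 0.02      ]
brown seal [0.26899609 0.15660225 0.03      ] ring [0.26688125 0.26039417 0.02      ]
```

>>> apply_moves(
  xyz=[
    [0,0,-1.4],
    [0,0,-1.4],
    [0,0,-1.4],
    [0,0,-1.4],
    [0,0,-1.4],
    [0,0,-1.4],
    [0,0,-1.4],
    [0,0,-1.4],
  ],
  spin=[-6.5,-6.5,-6.5,-6.5,-6.5,-6.5,-6.5,-6.5],
  hand=[1,1,1,1,1,1,1,1],
)

```text
time: 0.77
ee_pos: [0.2488, -0.5457, 0.3434]
eef_rot: [-180.0, -0.1, 76.8]
ft_force: [-0.0, 0.6, -0.2]
finger_gap: 0.0856
gripper_force: 0.0
```

>>> apply_moves(
  xyz=[
    [0,0,0],
    [0,0,0],
    [0,0,0],
    [3,1,0],
    [3,1,0],
    [3,1,0],
    [3,1,0],
    [3,1,0],
  ],
  spin=[-6.5,-6.8,0,0,0,0,0,0],
  hand=[1,1,1,1,1,1,1,1],
)

```text
time: 1.43
ee_pos: [0.2995, -0.3945, 0.3425]
eef_rot: [-180.0, -0.1, 89.5]
ft_force: [-0.4, -0.2, 0.6]
finger_gap: 0.0853
gripper_force: 0.0
```

>>> apply_moves(
  xyz=[
    [3.3,1.1,0],
    [3.3,1.1,0],
    [3.3,1.1,0],
    [3.3,1.1,0],
    [3.3,1.1,0],
    [3.3,1.1,0],
    [3.3,1.1,0],
    [3.3,1.1,0],
  ],
  spin=[-0.6,0,0,0,0,0,0,0],
  hand=[1,1,1,1,1,1,1,1],
)

```text
time: 2.1
ee_pos: [0.3858, -0.1299, 0.3429]
eef_rot: [-180.0, -0.0, 90.1]
ft_force: [1.0, -0.2, -0.8]
finger_gap: 0.085
gripper_force: 0.0
```

>>> apply_moves(
  xyz=[
    [3.3,1.1,0],
    [3.3,1.1,0],
    [3.3,1.1,0],
    [3.3,1.1,0],
    [3.3,1.1,0],
    [3.3,1.1,0],
    [3.3,1.1,0],
    [3.3,1.1,0],
  ],
  spin=[0,0,0,0,0,0,0,0],
  hand=[1,1,1,1,1,1,1,1],
)

```text
time: 2.77
ee_pos: [0.4719, 0.1349, 0.3428]
eef_rot: [-180.0, 0.0, 90.2]
ft_force: [0.3, -1.1, 0.6]
finger_gap: 0.0855
gripper_force: 0.0
```

>>> apply_moves(
  xyz=[
    [3.3,1.1,1],
    [3.3,1.1,2],
    [3.3,1.1,2],
    [3.3,1.1,2],
    [3.3,1.1,2],
    [2,0,2],
    [0,0,0],
    [0,0,0],
  ],
  spin=[0,0,0,0,0,0,0,0],
  hand=[0.6,0.5,0.5,0.5,0.5,0.5,0.5,0.5],
)

```text
time: 3.43
ee_pos: [0.5241, 0.3187, 0.2305]
eef_rot: [-179.7, 0.1, 90.3]
ft_force: [-0.0, 0.9, 1.1]
finger_gap: 0.064
gripper_force: 0.0
```

Run:
```python
from h import *
print(manip.calibration("wrist"))
im=manip.capture("wrist")
cv2.imwrite("pics/w1.png",im[:,:,::-1])
```

```text
{'mtx': array([[371.64829954,   0.        , 320.24068344],
       [  0.        , 371.64829954, 247.32918516],
       [  0.        ,   0.        ,   1.        ]]), 'position': array([0.52380186, 0.40265313, 0.37361195]), 'attitude': array([-18.89615011,   0.28099509,   0.32798888])}
```

View pics/w1.png

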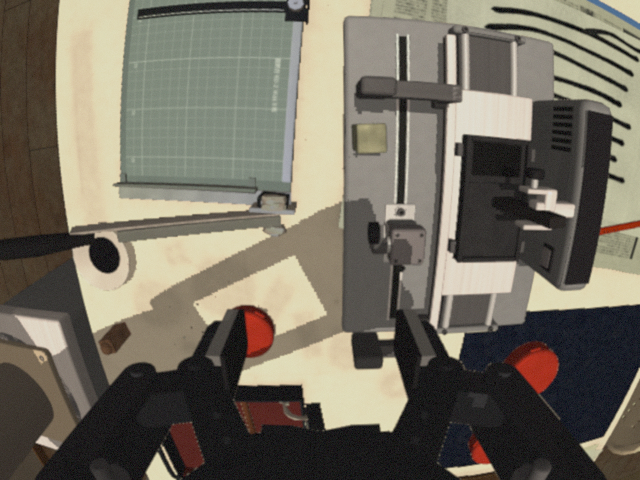

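The wrist view shows the seal at (370,138), the dog nose at (375,88), the roller at (375,234) and the housing at (406,243). I'll enlarge it.

```bash
cat >> h.py <<'E'
def wz(c,u,v,z):
    K=c["mtx"];dx,dy=u-K[0,2],v-K[1,2];r=np.hypot(dx,dy);th=r/K[0,0]
    d=np.array([dx/r*np.sin(th),-dy/r*np.sin(th),-np.cos(th)])
    d=R.from_euler("xyz",c["attitude"],degrees=True).apply(d);p=c["position"]
    return p+d*(z-p[2])/d[2]
E
python3 - <<'E'
import cv2
im=cv2.imread("pics/w1.png")[65:275,330:480]
cv2.imwrite("pics/w1c.png",cv2.resize(im,None,fx=2.8,fy=2.8,interpolation=cv2.INTER_CUBIC))
E
```

```text
(no output)
```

View pics/w1c.png

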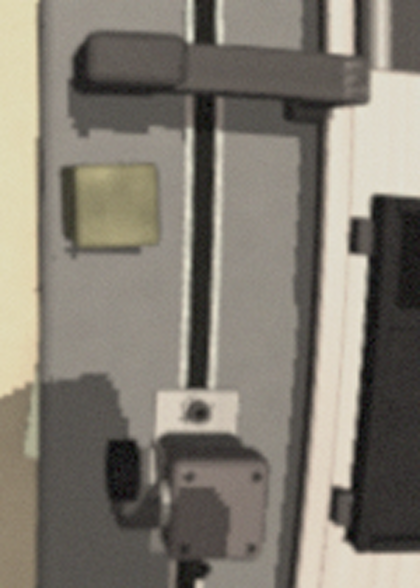

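Run:
```python
from h import *
c=manip.calibration("wrist");print(c["position"],manip.sense()["ee_pos"])
f=lambda u,v,z:wz(c,330+u/2.8-.3,65+v/2.8-.3,z).round(4)
for p in((76,164),(159,164),(159,245),(76,245)):print("seal",f(*p,.077))
print("roller L/R",f(122,440,.097),f(122,498,.097), f(107,468,.097),f(138,468,.097))
print("dog face",f(80,90,.1),f(185,90,.1),f(82,33,.108))
print("front edge",f(40,100,.022),f(40,500,.022))
```

```text
[0.52444033 0.40192842 0.37575162] [0.52512186 0.31816015 0.23249397]
seal [0.5528 0.4039 0.077 ]
seal [0.5766 0.4048 0.077 ]
seal [0.5773 0.3813 0.077 ]
seal [0.5532 0.3806 0.077 ]
roller L/R [0.5657 0.3281 0.097 ] [0.5665 0.3111 0.097 ] [0.5618 0.32   0.097 ] [0.5706 0.32   0.097 ]
dog face [0.5514 0.4235 0.1   ] [0.5792 0.4248 0.1   ] [0.551  0.4378 0.108 ]
front edge [0.5457 0.4258 0.022 ] [0.5482 0.2857 0.022 ]
```

>>> apply_moves(
  xyz=[
    [3,1.6,0],
    [3,1.6,0],
    [1.4,0.7,2],
    [0,0,3],
    [0,0,3],
    [0,0,2],
    [0,0,0],
    [0,0,0],
  ],
  spin=[-1,0,0,0,0,0,0,0],
  hand=[0.5,0.5,0.5,0.5,0.5,0.5,0.5,0.5],
)

```text
time: 4.15
ee_pos: [0.5635, 0.3918, 0.1337]
eef_rot: [-180.0, 0.0, 91.3]
ft_force: [-0.0, -0.5, 1.4]
finger_gap: 0.0643
gripper_force: 0.0
```

>>> apply_moves(
  xyz=[
    [0,0.1,2],
    [0,0,2],
    [0,0,2],
    [0,0,1.5],
    [0,0,1.2],
    [0,0,0],
    [0,0,0],
  ],
  spin=[0,0,0,0,0,0,0],
  hand=[0.5,0.5,0.5,0.5,0.5,0.5,0.5],
)

```text
time: 4.73
ee_pos: [0.5647, 0.3931, 0.047]
eef_rot: [180.0, -0.0, 91.4]
ft_force: [-0.0, 0.3, -0.7]
finger_gap: 0.0641
gripper_force: 0.0
```

>>> apply_moves(
  xyz=[
    [0,0,0],
    [0,0,0],
    [0,0,0],
    [0,0,0],
    [0,0,0],
    [0,0,0],
    [0,0,0],
    [0,0,0],
  ],
  spin=[0,0,0,0,0,0,0,0],
  hand=[-0.5,-0.6,-0.6,-0.6,-0.6,-0.6,-0.6,-0.6],
)

```text
time: 5.4
ee_pos: [0.5653, 0.3937, 0.0479]
eef_rot: [179.9, -0.1, 91.4]
ft_force: [-0.8, -0.7, 6.2]
finger_gap: 0.0233
gripper_force: 59.9
```

>>> apply_moves(
  xyz=[
    [0,0,-1],
    [0,0,-2],
    [0,0,-3],
    [0,0,-3],
    [0,0,-3],
    [0,0,-2],
    [0,0,0],
    [0,0,0],
  ],
  spin=[0,0,0,0,0,0,0,0],
  hand=[-0.6,-0.6,-0.6,-0.6,-0.6,-0.6,-0.6,-0.6],
)

```text
time: 6.07
ee_pos: [0.5652, 0.3937, 0.1887]
eef_rot: [179.8, -0.1, 91.4]
ft_force: [-0.2, 0.1, -1.1]
finger_gap: 0.0231
gripper_force: 59.1
```

>>> apply_moves(
  xyz=[
    [-1.5,-1.4,0],
    [-2.5,-2.2,0],
    [-3,-2.8,0],
    [-3,-2.8,0],
    [-3,-2.8,0],
    [-3,-2.8,0],
    [-3,-2.8,0],
    [-2.9,-2.4,0],
  ],
  spin=[0,0,0,0,0,0,0,0],
  hand=[-0.6,-0.6,-0.6,-0.6,-0.6,-0.6,-0.6,-0.6],
)

```text
time: 6.73
ee_pos: [0.3667, 0.1677, 0.1836]
eef_rot: [-179.8, 0.1, 91.4]
ft_force: [0.0, -1.2, -0.1]
finger_gap: 0.0229
gripper_force: 59.2
```

>>> apply_moves(
  xyz=[
    [0,0,0],
    [0,0,0],
    [0,0,0],
    [0,0,0],
    [0,0,0],
    [0,0,0],
    [0,0,0],
    [0,0,0],
  ],
  spin=[7,7,7,7,7,7,7,7],
  hand=[-0.6,-0.6,-0.6,-0.6,-0.6,-0.6,-0.6,-0.6],
)

```text
time: 7.4
ee_pos: [0.3685, 0.1688, 0.1842]
eef_rot: [-179.9, 0.2, 35.1]
ft_force: [0.2, 0.4, -0.0]
finger_gap: 0.0232
gripper_force: 59.1
```

>>> apply_moves(
  xyz=[
    [0,0,0],
    [0,0,0],
    [0,0,0],
    [0,0,0],
    [0,0,0],
    [0,0,0],
    [0,0,0],
  ],
  spin=[7,7,7,7,7,0,0],
  hand=[-0.6,-0.6,-0.6,-0.6,-0.6,-0.6,-0.6],
)

```text
time: 7.98
ee_pos: [0.3689, 0.169, 0.1848]
eef_rot: [180.0, 0.2, 0.6]
ft_force: [0.2, 0.4, -0.8]
finger_gap: 0.0232
gripper_force: 59.1
```

Run:
```python
from h import *
print(manip.calibration("wrist"))
cv2.imwrite("pics/w2.png",manip.capture("wrist")[:,:,::-1])
```

```text
{'mtx': array([[371.64829954,   0.        , 320.24068344],
       [  0.        , 371.64829954, 247.32918516],
       [  0.        ,   0.        ,   1.        ]]), 'position': array([0.45137147, 0.17095617, 0.32795497]), 'attitude': array([-1.88797303e+01, -8.62530760e-02, -8.93742516e+01])}
```

View pics/w2.png

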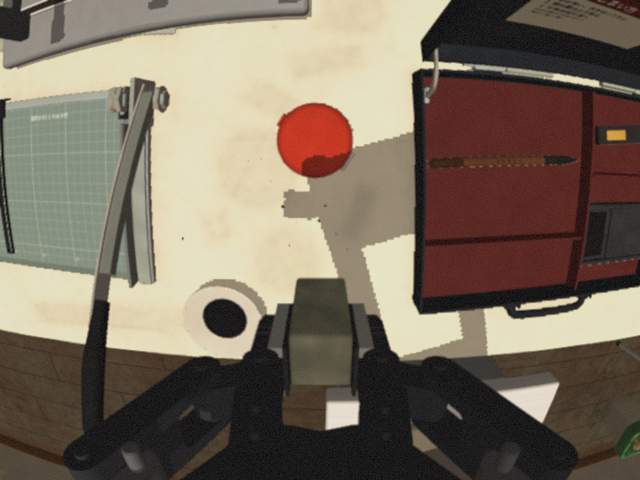

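The seal is held straight in the jaws at (320,330) and the tin is ahead at (315,140). I'll lower it here.

>>> apply_moves(
  xyz=[
    [0,0,2],
    [0,0,3],
    [0,0,3],
    [0,0,3],
    [0,0,2],
    [0,0,1.5],
    [0,0,0],
    [0,0,0],
  ],
  spin=[0,0,0,0,0,0,0,0],
  hand=[-0.6,-0.6,-0.6,-0.6,-0.6,-0.6,-0.6,-0.6],
)

```text
time: 8.7
ee_pos: [0.3687, 0.1689, 0.0405]
eef_rot: [180.0, 0.2, 0.5]
ft_force: [-0.2, 0.4, -0.0]
finger_gap: 0.0229
gripper_force: 59.1
```

>>> apply_moves(
  xyz=[
    [0,0,0.4],
    [0,0,0.2],
    [0,0,0.2],
    [0,0,0],
    [0,0,0],
  ],
  spin=[0,0,0,0,0],
  hand=[-0.6,-0.6,-0.6,-0.6,-0.6],
)

```text
time: 9.12
ee_pos: [0.3701, 0.1694, 0.0337]
eef_rot: [-180.0, -0.0, 0.4]
ft_force: [-0.4, 0.4, 0.2]
finger_gap: 0.0228
gripper_force: 59.1
```

>>> apply_moves(
  xyz=[
    [0,0,0.3],
    [0,0,0.2],
    [0,0,0],
    [0,0,0],
  ],
  spin=[0,0,0,0],
  hand=[-0.6,-0.6,-0.6,-0.6],
)

```text
time: 9.45
ee_pos: [0.3696, 0.1692, 0.0281]
eef_rot: [180.0, 0.0, 0.4]
ft_force: [0.2, -0.0, 0.0]
finger_gap: 0.0231
gripper_force: 59.1
```

>>> apply_moves(
  xyz=[
    [0,0,0.1],
    [0,0,0],
    [0,0,0],
  ],
  spin=[0,0,0],
  hand=[-0.6,-0.6,-0.6],
)

```text
time: 9.7
ee_pos: [0.3697, 0.1692, 0.0272]
eef_rot: [180.0, 0.0, 0.4]
ft_force: [0.6, 0.2, -1.2]
finger_gap: 0.023
gripper_force: 59.1
```

>>> apply_moves(
  xyz=[
    [0,0,0.1],
    [0,0,0],
    [0,0,0],
  ],
  spin=[0,0,0],
  hand=[-0.6,-0.6,-0.6],
)

```text
time: 9.95
ee_pos: [0.3697, 0.1692, 0.0262]
eef_rot: [180.0, 0.0, 0.4]
ft_force: [0.5, 0.6, -0.7]
finger_gap: 0.023
gripper_force: 59.1
```

>>> apply_moves(
  xyz=[
    [0,0,0.1],
    [0,0,0],
    [0,0,0],
  ],
  spin=[0,0,0],
  hand=[-0.6,-0.6,-0.6],
)

```text
time: 10.2
ee_pos: [0.37, 0.1694, 0.0258]
eef_rot: [-180.0, -0.0, 0.4]
ft_force: [-2.8, -1.6, 7.1]
finger_gap: 0.0228
gripper_force: 59.8
```

Contact at 7 N. Now I'll release and retreat.

>>> apply_moves(
  xyz=[
    [0,0,0],
    [0,0,0],
    [0,0,0],
    [0,0,0],
    [0,0,0],
    [0,0,0],
    [0,0,0],
    [0,0,0],
  ],
  spin=[0,0,0,0,0,0,0,0],
  hand=[-0.4,-0.3,-0.2,-0.1,0,0.2,0.2,0.2],
)

```text
time: 10.87
ee_pos: [0.3698, 0.1693, 0.0253]
eef_rot: [-180.0, -0.0, 0.4]
ft_force: [-0.4, 0.3, 0.6]
finger_gap: 0.0516
gripper_force: 0.0
```

>>> apply_moves(
  xyz=[
    [0,0,-1],
    [0,0,-2],
    [0,0,-3],
    [0,0,-4],
    [0,0,-4],
    [0,0,-4],
    [0,0,-2],
    [0,0,0],
  ],
  spin=[0,0,0,0,0,0,0,0],
  hand=[0.2,0.2,0.2,0.2,0.2,0.2,0.2,0.2],
)

```text
time: 11.53
ee_pos: [0.3726, 0.1702, 0.2325]
eef_rot: [-179.8, -0.6, 0.4]
ft_force: [0.1, 0.5, 0.6]
finger_gap: 0.0515
gripper_force: 0.0
```

Run:
```python
from h import *
w=manip.capture("wrist")[:,:,::-1]
s=manip.capture("scene")[:,:,::-1][290:390,300:440]
s=cv2.resize(s,(448,320),interpolation=cv2.INTER_CUBIC)
w=cv2.resize(w,(352,264));o=np.zeros((320,800,3),np.uint8);o[:264,:352]=w;o[:,352:]=s
cv2.imwrite("pics/r.png",o)
```

```text
(no output)
```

View pics/r.png

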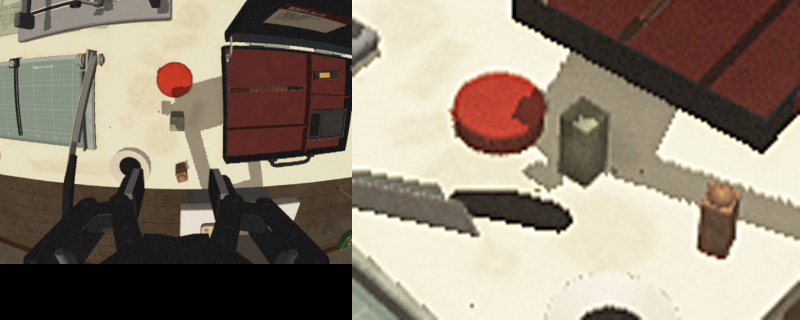

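The seal stands upright beside the tin, and the brown seal and everything else are undisturbed. Next is the lever: close the fingers and come down on its left side.

>>> apply_moves(
  xyz=[
    [1.5,-1.5,0],
    [2.5,-2.7,0],
    [3,-3.2,0],
    [3,-3.2,0],
    [3,-3.2,0],
    [3,-3.2,0],
    [2.3,-2.5,0],
    [1,-1,0],
  ],
  spin=[0.4,0,0,0,0,0,0,0],
  hand=[-1,-1,-1,-1,-1,-1,-1,-1],
)

```text
time: 12.3
ee_pos: [0.5571, 0.3702, 0.2214]
eef_rot: [179.9, 0.2, 0.1]
ft_force: [-0.2, 0.4, -0.7]
finger_gap: -0.0001
gripper_force: 0.0
```

>>> apply_moves(
  xyz=[
    [0,0,1],
    [0,0,2],
    [0,0,3],
    [0,0,2.5],
    [0,0,1.5],
    [0,0,0.5],
    [0,0,0],
    [0,0,0],
  ],
  spin=[0,0,0,0,0,0,0,0],
  hand=[-1,-1,-1,-1,-1,-1,-1,-1],
)

```text
time: 12.97
ee_pos: [0.5562, 0.3674, 0.1203]
eef_rot: [180.0, 0.0, -0.0]
ft_force: [1.0, -1.4, -0.0]
finger_gap: -0.0
gripper_force: 0.0
```

>>> apply_moves(
  xyz=[
    [0.9,-0.3,0],
    [0,0,1],
    [0,0,1.5],
    [0,0,1],
    [0,0,0],
    [0,0,0],
  ],
  spin=[0,0,0,0,0,0],
  hand=[-1,-1,-1,-1,-1,-1],
)

```text
time: 13.47
ee_pos: [0.5642, 0.3703, 0.0832]
eef_rot: [179.9, 0.2, 0.0]
ft_force: [-1.0, -0.1, -0.1]
finger_gap: 0.0001
gripper_force: 0.0
```

>>> apply_moves(
  xyz=[
    [0,0.5,0],
    [0,0.6,0],
    [0,0.6,0],
    [0,0.3,0],
    [0,0,0],
  ],
  spin=[0,0,0,0,0],
  hand=[-1,-1,-1,-1,-1],
)

```text
time: 13.88
ee_pos: [0.5661, 0.35, 0.0858]
eef_rot: [-180.0, -0.0, -0.0]
ft_force: [0.4, 0.0, 0.1]
finger_gap: -0.0002
gripper_force: 0.0
```

>>> apply_moves(
  xyz=[
    [0,0.3,0],
    [0,0.3,0],
    [0,0,0],
  ],
  spin=[0,0,0],
  hand=[-1,-1,-1],
)

```text
time: 14.13
ee_pos: [0.5658, 0.3445, 0.0853]
eef_rot: [180.0, -0.0, -0.0]
ft_force: [0.6, -0.1, 1.2]
finger_gap: 0.0003
gripper_force: 0.0
```

>>> apply_moves(
  xyz=[
    [0,0.3,0],
    [0,0.3,0],
    [0,0,0],
  ],
  spin=[0,0,0],
  hand=[-1,-1,-1],
)

```text
time: 14.38
ee_pos: [0.5656, 0.3396, 0.0856]
eef_rot: [-179.9, -0.0, 0.0]
ft_force: [-0.3, 5.4, 0.6]
finger_gap: 0.0003
gripper_force: 2.4
```

>>> apply_moves(
  xyz=[
    [0,0.3,0],
    [0,0.3,0],
    [0,0,0],
  ],
  spin=[0,0,0],
  hand=[-1,-1,-1],
)

```text
time: 14.63
ee_pos: [0.5657, 0.3329, 0.0854]
eef_rot: [-180.0, -0.0, 0.0]
ft_force: [0.9, 3.4, 0.7]
finger_gap: 0.0002
gripper_force: 1.5
```

>>> apply_moves(
  xyz=[
    [0,0.3,0],
    [0,0.3,0],
    [0,0,0],
  ],
  spin=[0,0,0],
  hand=[-1,-1,-1],
)

```text
time: 14.88
ee_pos: [0.5657, 0.3261, 0.0852]
eef_rot: [180.0, 0.0, -0.0]
ft_force: [-0.1, 1.5, 0.6]
finger_gap: -0.0001
gripper_force: 0.6
```

>>> apply_moves(
  xyz=[
    [0,0.3,0],
    [0,0.2,0],
    [0,0,0],
  ],
  spin=[0,0,0],
  hand=[-1,-1,-1],
)

```text
time: 15.13
ee_pos: [0.5657, 0.3211, 0.0851]
eef_rot: [180.0, 0.0, -0.0]
ft_force: [-0.2, -0.7, 0.6]
finger_gap: 0.0
gripper_force: 0.0
```

>>> apply_moves(
  xyz=[
    [0,0.2,0],
    [0,0.2,0],
    [0,0,0],
    [0,0,0],
  ],
  spin=[0,0,0,0],
  hand=[-1,-1,-1,-1],
)

```text
time: 15.47
ee_pos: [0.5656, 0.3178, 0.0853]
eef_rot: [180.0, 0.0, -0.0]
ft_force: [-0.1, 0.3, 0.1]
finger_gap: 0.0001
gripper_force: 0.0
```

Run:
```python
from h import *
s=manip.capture("scene")[:,:,::-1][270:340,200:310]
cv2.imwrite("pics/l.png",cv2.resize(s,None,fx=6,fy=6,interpolation=cv2.INTER_CUBIC))
```

```text
(no output)
```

View pics/l.png

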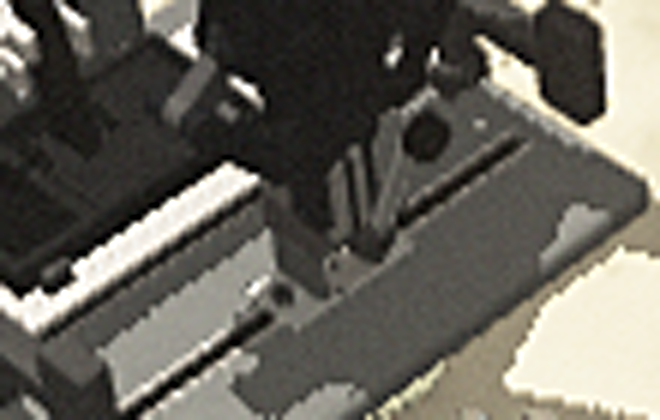

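The roller is now on the right at crop (428,138), clear of the fingers, with the arm leaning right: the lever has snapped over. I'll back off to the left, lift away and verify.

>>> apply_moves(
  xyz=[
    [0,-1,0],
    [0,-1,0],
    [0,0,-2],
    [0,0,-3],
    [0,0,-4],
    [0,0,-4],
    [-2,0,-2],
    [-3,0,0],
  ],
  spin=[0,0,0,0,0,0,0,0],
  hand=[-1,-1,-1,-1,-1,-1,-1,-1],
)

```text
time: 16.18
ee_pos: [0.5194, 0.3403, 0.2431]
eef_rot: [-179.7, -0.6, -0.0]
ft_force: [0.2, 0.7, 0.7]
finger_gap: 0.0002
gripper_force: 0.0
```

>>> apply_moves(
  xyz=[
    [-3,0,0],
    [-3,0,0],
    [-1,0,0],
    [0,0,0],
    [0,0,0],
    [0,0,0],
  ],
  spin=[0,0,0,0,0,0],
  hand=[-1,-1,-1,-1,-1,-1],
)

```text
time: 16.68
ee_pos: [0.4466, 0.3384, 0.2355]
eef_rot: [-180.0, -0.0, 0.0]
ft_force: [1.3, 0.1, -0.3]
finger_gap: 0.0001
gripper_force: 0.0
```

Run:
```python
from h import *
print(atz("scene",271.3-.4,293-.4,.097), manip.sense()["qvel"].round(2))
cv2.imwrite("pics/f.png",manip.capture("wrist")[:,:,::-1])
```

```text
[0.56377935 0.27402712 0.097     ] [-0.63  0.68 -0.17  0.1   0.08 -0.15]
```

View pics/f.png

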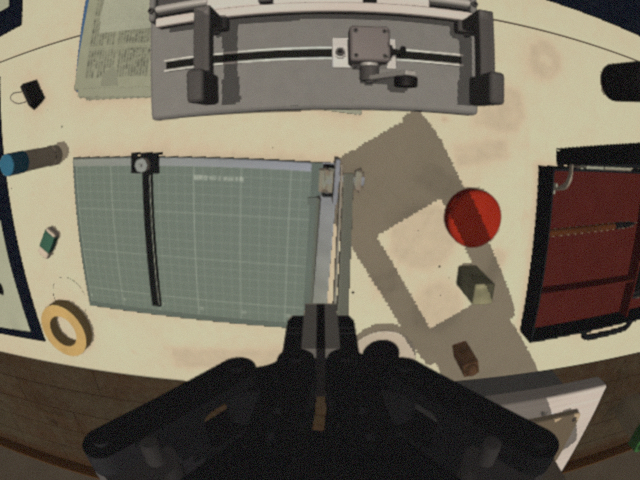

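The roller now sits on the right at (405,80), about y = 0.274, so the lever is thrown. The seal stands at (475,285) beside the tin at (473,217), and the robot is clear.

```bash
python3 -c "
from station import manip
print(manip.job_done())"
```

```text
the job is handed in; nothing more can be done
None
```

The job is handed in at about 17 s: the stone seal stands upright about 23 mm from the paste tin, and the reversing lever was then pushed over to the right, where it stayed (peak reading about 5 N).

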